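# Nip up a loose sample-tube cap in the locking-plier grip

## Task

This sample tube came in with its screw cap loose. Squeeze the handles of the bench-mounted locking pliers together until they snap over centre and hold the tube by themselves, then turn the cap clockwise until it is snug but not over-tightened, and finally pull the release lever at the end of the moving handle so that the pliers spring fully open and the tube stands free in its cup. Do not strain the pliers or their stand, and leave the rack, the spray bottle and the marker alone.

Things in the scene. Friction and masses are not known exactly. Their poses are not given: they have to be found in the camera images.
- stand: Locking pliers bolted level on a fixed grey base plate (150x86x10 mm). Origin on the bench under the tube cup's axis; x runs along the pliers from tube to handle ends, y across, towards the fixed handle. Cup: ring 43 mm wide, 34 mm bore, top at 40 mm. Plier mid-plane at z 66 mm. Beyond x 105 mm nothing is under the handles; adjusting screw ends at x 188. Stand and fixed handle bear at most 45 N.
- fixed_grip (a point): On the middle line of the fixed steel handle (13 mm wide, 14 mm high), where to squeeze: stand x 126, y 11.4, z 66 mm. Its outer face lies 6.5 mm from here towards +y of the stand. It does not yield: as the handles close, only the moving handle comes over.
- handle_grip (a point): On the middle line of the moving handle (13 mm wide, 15 mm high), opposite fixed_grip; its outer face lies 6.5 mm from here, away from the fixed handle. It swings with the handle: over both outer faces the pair measures about 70 mm open, 39 mm locked.
- handle (a joint): Turn of the moving handle: 0 open (at rest), the jaw bites on the tube near 0.2, dead centre near 0.47, locked on its stop at 0.53 rad. The squeeze needed at the grip points peaks at about 14 N near 0.3 rad and fades to nothing at dead centre; past it the handle snaps to its stop and holds by itself. The pliers bear at most 45 N.
- lever (a joint): Release lever in the moving handle: 0 at rest, up to 0.4 rad as its tab is pulled away from the fixed handle; a light spring returns it. With the pliers locked it is free for 0.1 rad, then lifts the toggle back over centre at about 3 N on the tab; after some 20 mm of pull the pliers fly open by themselves, the tab swinging about 60 mm off.
- lever_tab (a point): Middle of the release lever's dark steel tab: 30 mm long (along the handle), 8 mm thick, 20 mm high, past the end of the moving handle; locked it is at stand x 201, y -17, z 66 mm, with clear space on both sides. Pull or push it towards -y of the stand, away from the fixed handle's side.
- jaw: The moving V jaw, with the handle, link and lever that it carries; origin on its pivot (stand x 36, y -4, z 66 mm). Open, it clears the tube by about 2 mm; locked, it grips it with some 50 N.
- tube: White sample tube with a paper label, 30 mm across, 98 mm to the neck, about 70 g, standing loose in the cup between the jaws: it spins with its cap unless clamped. Origin at the centre of its foot (10 mm above the bench), z along its axis.
- cap: White ribbed screw cap, 35 mm across, 18 mm high; origin at the centre of its underside, 109 mm above the bench. Tightens clockwise seen from above. It runs almost free (0.03 N m) until its seal bites after 0.3 to 0.9 rad (unseen, differs from tube to tube), then the torque climbs about 0.1 N m per 0.1 rad. Snug from 0.12 N m, over-tight above 0.38 N m; aim for 0.2 to 0.25.
- rack: Bystander: sheet-aluminium rack full of capped tubes, 194 x 124 x 96 mm.
- spray: Bystander: green spray bottle, 72 mm across, 200 mm high.
- marker: Bystander: red marker pen with a black cap, 135 mm long, lying.
There are look-alikes about, which are no part of the job. Of the things that look like the tube, the middle-sized one is meant.

How it is judged:
On the way, in this order (a step that is already met when the one before it is completed fails the run):
1. the pliers are locked over centre on the tube and the robot has let go of them (value of joint handle above 0.5 rad and contact force between jaw and tube above 20 N and contact force between the fingers and jaw below 0.3 N and contact force between the fingers and stand below 0.3 N), for 0.2 s.
2. with the tube still locked in the pliers, the cap is turned up snug on its seal (value of joint handle above 0.5 rad and contact force between cap and tube above 10 N), for 0.1 s.
3. the release lever is pulled while the pliers are still locked (value of joint lever above 0.05 rad and value of joint handle above 0.48 rad).
At the end, for the whole second after the job is handed in: the cap was tightened and still presses on its seal (more than 1.5 N); the pliers are open again (handle joint under 0.06 rad), the jaw is off the tube (under 2 N), and the tube stands upright (within 0.12 rad), still, on the floor of its cup (within 6 mm of its axis) (value of joint handle below 0.06 rad and contact force between jaw and tube below 2 N and contact force between cap and tube above 1.5 N and angle between tube's own z axis and vertical below 0.12 rad and horizontal distance between tube and stand below 0.006 m and height (world z) of tube below 0.016 m and linear speed of tube below 0.02 m/s); the robot touches nothing.
It fails at once if the cap is over-tightened: it presses on its seal with more than 45 N (about 0.4 N m at the cap) (contact force between cap and tube above 45 N).
It fails at once if the moving parts of the pliers are loaded with more than 45 N (contact force between any of the fingers, the arm and jaw above 45 N).
It fails at once if the stand or the fixed handle is loaded with more than 45 N (contact force between any of the fingers, the arm and stand above 45 N).
It fails at once if the rack, the spray bottle or the marker is moved by more than 20 mm (distance of any of rack, spray, marker from where it was at the start of the episode above 0.02 m).
It fails at once if the rack, the spray bottle or the marker is moved by more than 20 mm (distance of any of rack, spray, marker from where it was at the start of the episode above 0.02 m).
It also fails if it takes over 70 s, if anything falls off the work surface, if the arm or the gripper's body presses on something with over 40 N, if the wrist force passes 120 N, or if a joint passes its speed limit or range.

## Robot

A 6-joint arm with a two-finger parallel gripper is mounted at the origin on the work surface. World frame = base frame: x ahead of the robot, y to its left, z up, the work surface at z = 0. Lengths are in m, angles in rad, forces in N, time in s.
With the tool pointing down it reaches from about 0.35 to 0.975 m from the base axis. Payload 4.9 kg.
Tool frame: the origin (TCP) lies on the front face of the gripper's body, between the roots of the fingers; the fingertips stand ctrl.tip_extent ahead of it and the grasp point (between the pads) lies 54 mm ahead of it (ctrl.tip_extent is the distance from the TCP to the fingertips, in m); z points along the fingers, y is the line along which they close (so a half turn about z gives the same grasp; the last joint's range is limited). The gripper opens to 85 mm and grips with 20 to 120 N. Pads are 22 mm wide; open, the fingers measure 114 mm over their backs; the gripper's body (76 mm by 85 mm) begins 54 mm behind the grasp point. The pads swing forward as they close: fully open they stand 13 mm farther back than shut.
Start: joints at [1.203, 0.053, 1.613, -0, 1.476, -0.119], TCP at [0.154, 0.606, 0.304] pointing down, gripper open.
Joint ranges: [-3.01, 3.01], [-1.01, 2.22], [0.06, 2.58], [-1.02, 4.17], [0.09, 2.62], [-3.14, 3.14]. Speed limits (rad/s): [2.57, 2.57, 3.14, 3.14, 3.14, 3.14].

## Interface

Orientations are given as a rotation vector (axis times angle).
In Python, from station import ctrl gives the robot as it stands.
- The arm moves only by the tool apply_moves, never from a script. Its argument "rows" is one flat list of numbers, 6 for each row, row after row: the shift along the tool's x, y, z normalised to -1 to 1, where 1 is 0.6 m, then the turn, a rotation vector about the tool's x, y, z normalised to -1 to 1, where 1 is 90 degrees. A call has 1 to 20 rows; each row is the pose to reach, as a shift and turn from the pose commanded when the call began, along the tool's axes at that moment; what a row does not reach only later rows make up. A row lasts 1/10 s, in which the tool goes at most 50 mm and 8.59 degrees, less where a joint would pass 70% of its speed; a pose out of reach is approached as far as the arm can. A call with a number of a shift or a turn outside -1 to 1 is refused whole. A call with a gripper value outside its range is refused whole. "grip" is the opening, from 0 (shut) to 1 (fully open), set as the call begins (left out, the last holds). The fingers move at their own pace and stop on an object; "grip_force" is the grip in N (left out, the last holds). Time passes only in rows, so rows that repeat a pose let the fingers close. It gives the time, the measured TCP pose, the force, the opening and the grip force at its end, in the units of the state.
- ctrl.get_obs(): the state, without advancing time (a new reading comes with each control period).
- ctrl.get_image(name): name is "scene" or "top" or "wrist"; returns (picture, depth): 420x560x3 uint8, blue, green, red; 420x560 float32, m along the optical axis (not along the pixel's ray), 0 where there is no reading.
- ctrl.camera_model(name): a dict with "mtx" (3x3 intrinsics, pixels), "R" (3x3) and "t" (3): a world point X has camera coordinates R X + t; the wrist camera has in their place "tool_from_camera" (4x4, takes a point from camera to tool coordinates, whose origin is the TCP and whose axes are the flange's). Camera axes: x right, y down, z forward; pixel columns grow to the right and rows downward; lengths in m; the calibration is good to about 2 mm. A picture is of the moment at which its call begins: read the wrist's pose just before it. camera_model takes no time and is no camera call.
- ctrl.finish_job(): hands the job in; it is judged then, once.
The state is a dict: "t": time; "q": joint angles; "dq": joint speeds; "effort": joint torques, N m; "tool_pos": TCP position; "tool_rot": TCP orientation; "contact_force": force on the tool from outside, world axes, zero at the start; "wrist_torque": the same for the moment, N m; "opening": finger opening in m; "grip_force": force on a finger pad.
Only numpy, scipy, OpenCV 4.12 (cv2) and the standard library are available. Lean on these libraries where they do the work, as an engineer would, in place of code of your own. Each camera call takes 0.05 s, during which the arm holds its last target. There are 200 camera calls.

## Working session

There is one attempt and no reset: what is moved stays moved. The work goes in short steps, Python scripts to look and compute and a tool call to move; the robot and the scene stay as the last step left them, time stands still between calls to the robot, and variables do not carry over. Pictures are saved under pics/ and viewed, at most 10 in all, crops included, and the job is handed in when it is done.

Besides the shell and the picture viewer there is one more tool, called in YAML: its name, and indented under it one key for each argument. apply_moves: Moves the arm, as the interface text tells. Its arguments: {"type":"object","properties":{"rows":{"type":"array","items":{"type":"number"}},"grip":{"type":"number"},"grip_force":{"type":"number"}},"required":["rows"]}

```bash
ls; mkdir -p pics
python3 - <<'E'
from station import ctrl
import cv2, numpy as np
np.set_printoptions(precision=4,suppress=True)
o=ctrl.get_obs(); print({k:np.round(v,3) for k,v in o.items()}, ctrl.tip_extent)
for n in ("top","scene"):
    im,d=ctrl.get_image(n); cv2.imwrite(f"pics/{n}0.png",im); np.save(f"pics/{n}0.npy",d)
    m=ctrl.camera_model(n); print(n,m)
print(ctrl.camera_model("wrist"))
E
```

```text
pics
{'t': np.float64(0.0), 'q': array([ 1.203,  0.053,  1.614,  0.   ,  1.476, -0.119]), 'dq': array([-0.   , -0.001,  0.   , -0.   , -0.   , -0.001]), 'effort': array([  0.002, -39.367, -37.018,  -0.   ,   0.007,  -0.   ]), 'tool_pos': array([0.154, 0.605, 0.303]), 'tool_rot': array([-0.39 , -3.117,  0.003]), 'contact_force': array([-0.302,  0.753, -0.522]), 'wrist_torque': array([ 0.054,  0.035, -0.019]), 'grip_force': np.float64(0.0), 'opening': np.float64(0.085)} 0.0726
top {'mtx': array([[417.9109,   0.    , 278.0242],
       [  0.    , 417.9109, 216.3611],
       [  0.    ,   0.    ,   1.    ]]), 'R': array([[ 0.0208, -0.9998,  0.0036],
       [-0.9875, -0.0211, -0.1564],
       [ 0.1565, -0.0003, -0.9877]]), 't': array([-0.0352,  0.5935,  1.106 ])}
scene {'mtx': array([[492.67  ,   0.    , 269.3766],
       [  0.    , 492.67  , 212.6947],
       [  0.    ,   0.    ,   1.    ]]), 'R': array([[ 0.3664,  0.9304, -0.004 ],
       [ 0.6027, -0.2406, -0.7608],
       [-0.7089,  0.2764, -0.6489]]), 't': array([-0.1984, -0.2605,  1.5269])}
{'mtx': array([[308.7889,   0.    , 278.167 ],
       [  0.    , 308.7889, 205.3038],
       [  0.    ,   0.    ,   1.    ]]), 'tool_from_camera': array([[-0.0002, -0.9511, -0.309 ,  0.0792],
       [ 1.    , -0.    , -0.0005,  0.0004],
       [ 0.0005, -0.309 ,  0.9511, -0.0705],
       [ 0.    ,  0.    ,  0.    ,  1.    ]])}
```

View pics/top0.png

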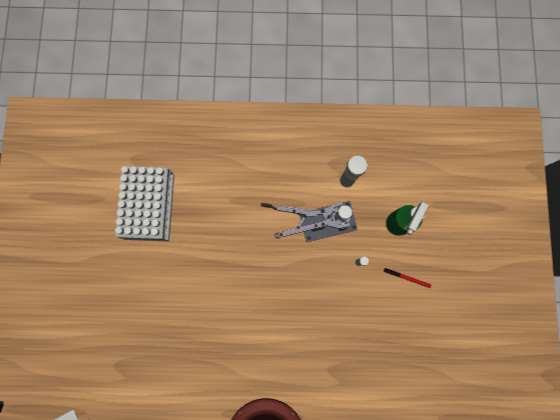

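View pics/scene0.png

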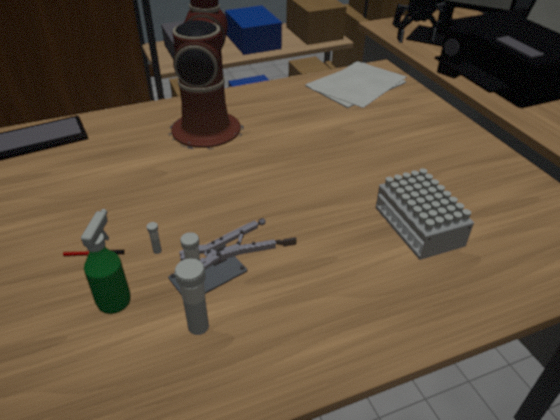

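Candidates for the tube in the top view: the large one at (357,165), the small one at (364,261), and the middle-sized one at (345,212). The last stands in the pliers' cup, so it is the one meant. The dark lever tab at (267,206) marks the moving handle. The fixed handle ends at (278,235). Next I enlarge a crop to confirm this and measure.

```bash
cat > h.py <<'E'
import numpy as np, cv2
from scipy.spatial.transform import Rotation as Rn
from station import ctrl
np.set_printoptions(precision=4,suppress=True)
def ray(n,uv,o=None):
    m=ctrl.camera_model(n); d=np.linalg.solve(m["mtx"],np.array([uv[0],uv[1],1.]))
    if n=="wrist":
        T=m["tool_from_camera"]; W=Rn.from_rotvec(o["tool_rot"]).as_matrix()
        return o["tool_pos"]+W@T[:3,3], W@T[:3,:3]@d
    return -m["R"].T@m["t"], m["R"].T@d
def onz(n,uv,z,o=None):
    c,d=ray(n,uv,o); return c+d*(z-c[2])/d[2]
def cloud(n,d,o=None):
    v,u=np.mgrid[:420,:560]; m=ctrl.camera_model(n)
    P=np.stack([u,v,np.ones_like(u)],-1)@np.linalg.inv(m["mtx"]).T*d[...,None]
    if n=="wrist":
        T=m["tool_from_camera"]; W=Rn.from_rotvec(o["tool_rot"]).as_matrix()
        return o["tool_pos"]+(P@T[:3,:3].T+T[:3,3])@W.T
    return (P-m["t"])@m["R"]
E
python3 - <<'E'
from h import *
im=cv2.imread("pics/top0.png"); d=np.load("pics/top0.npy"); C=cloud("top",d)
cv2.imwrite("pics/crop0.png",cv2.resize(im[145:285,250:440],None,fx=4,fy=4,interpolation=cv2.INTER_CUBIC))
sub=np.zeros((420,560),bool); sub[145:285,250:385]=1
for lo,hi in((.12,.135),(.05,.085),(.003,.02),(.08,.12),(.14,.25)):
    M=(sub&(C[...,2]>lo)&(C[...,2]<hi)).astype(np.uint8)
    n,l,s,c=cv2.connectedComponentsWithStats(M)
    for i in range(1,n):
        if s[i,4]>15: print(lo,hi,s[i],c[i],C[l==i].mean(0), cv2.minAreaRect(C[l==i][:,:2].astype(np.float32)*1000))
E
```

```text
0.12 0.135 [338 205  15  14 151] [345.0199 211.9735] [ 0.5965 -0.1945  0.127 ] ((596.8596801757812, -195.13441467285156), (34.70351791381836, 34.27345275878906), 64.48040771484375)
0.05 0.085 [343 172  14  12  54] [347.4259 179.0741] [ 0.6987 -0.2113  0.0671] ((700.681640625, -213.4495391845703), (40.38987350463867, 15.302715301513672), 57.546260833740234)
0.05 0.085 [ 261  202   90   37 1004] [311.2321 218.4432] [ 0.5864 -0.1123  0.0719] ((582.4068603515625, -97.43353271484375), (95.47122192382812, 239.91339111328125), 2.158613920211792)
0.05 0.085 [359 257  10   9  74] [363.5811 260.8108] [ 0.4752 -0.2512  0.0765] ((474.8618469238281, -251.58990478515625), (21.655372619628906, 21.581758499145508), 88.4037094116211)
0.003 0.02 [341 180  10   8  19] [344.2105 184.6316] [ 0.6961 -0.2112  0.0122] ((695.3794555664062, -211.4224090576172), (30.93471908569336, 10.571931838989258), 58.255096435546875)
0.003 0.02 [343 200  10  11  42] [347.6667 204.119 ] [ 0.6395 -0.2211  0.0109] ((634.0896606445312, -221.8865509033203), (31.503053665161133, 21.145566940307617), 29.41092872619629)
0.003 0.0
[... 375 characters left out ...]
12 157] [313.0382 219.8535] [ 0.592  -0.1225  0.0098] ((593.155517578125, -121.21493530273438), (22.65672492980957, 66.95392608642578), 15.741151809692383)
0.08 0.12 [345 168  14  13  57] [349.5088 176.2632] [ 0.6978 -0.2111  0.1014] ((700.1531982421875, -211.92303466796875), (39.61690902709961, 14.118770599365234), 53.44162368774414)
0.08 0.12 [337 212  11   9  27] [340.4074 217.2593] [ 0.587  -0.1869  0.0987] ((587.2778930664062, -188.04598999023438), (29.783809661865234, 9.984416961669922), 48.051475524902344)
0.14 0.25 [346 156  22  21 348] [356.8305 165.8477] [ 0.7092 -0.219   0.1628] ((710.7870483398438, -220.56015014648438), (49.966468811035156, 48.909664154052734), 15.88554573059082)
```

View pics/crop0.png

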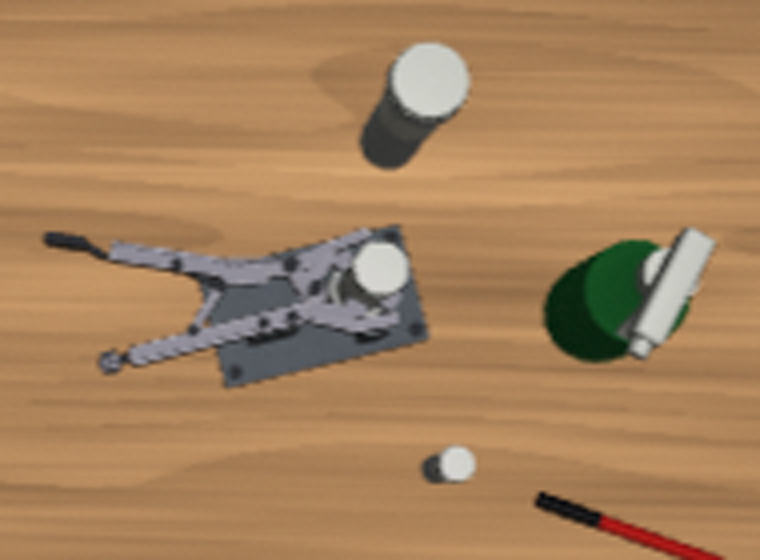

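The crop shows the cap top at (380,268). Its measured height is 127 mm and its diameter 34.5 mm, so this is the middle-sized tube in the cup. The plate corners are at (400,227), (428,330) and (228,386), the screw end at (110,362) and the lever tab at (67,241).

Run:
```python
from h import *
f=lambda u,v,z: onz("top",(250+(u+.5)/4-.5,145+(v+.5)/4-.5),z)
cap=f(380,268,.127); a,b,c=f(400,227,.01),f(428,330,.01),f(228,386,.01)
s=f(110,362,.068); tab=f(67,241,.076); 
print(cap,a,b,c,s,tab, np.linalg.norm(a-b),np.linalg.norm(c-b))
yb=np.arctan2(*(c-b)[[1,0]]); ya=np.arctan2(*(b-a)[[1,0]])-np.pi/2
print("yaw",yb,ya)
for yaw in (yb,(yb+ya)/2):
  R=np.array([[np.cos(yaw),-np.sin(yaw)],[np.sin(yaw),np.cos(yaw)]])
  for p in (a,b,c,s,tab,f(290,320,.075),f(160,352,.073)): print(R.T@(p-cap)[:2])
o=ctrl.get_obs(); W=Rn.from_rotvec(o["tool_rot"]).as_matrix()
print(W)
```

```text
[ 0.5974 -0.1935  0.127 ] [ 0.6478 -0.2269  0.01  ] [ 0.5738 -0.2463  0.01  ] [ 0.5309 -0.1048  0.01  ] [ 0.5396 -0.0213  0.068 ] [0.6202 0.0095 0.076 ] 0.07651836721663631 0.14784880659074315
yaw 1.8648953392060932 -4.455685892904231
[-0.0466 -0.0386]
[-0.0437  0.0379]
[0.1041 0.0379]
[0.1816 0.0053]
[ 0.1876 -0.0807]
[0.0579 0.0114]
[0.1477 0.0084]
[0.0458 0.0394]
[ 0.0444 -0.0371]
[-0.1034 -0.0398]
[-0.1814 -0.0087]
[-0.1891  0.0771]
[-0.0577 -0.0124]
[-0.1475 -0.0112]
[[-0.9692  0.2462 -0.0007]
 [ 0.2462  0.9692 -0.0017]
 [ 0.0003 -0.0019 -1.    ]]
```

apply_moves:
  rows: [-0.94,-0.925,0,0,0,0.67,-0.94,-0.925,0,0,0,0.67,-0.94,-0.925,0,0,0,0.67,-0.94,-0.925,0,0,0,0.67,-0.94,-0.925,0,0,0,0.67,-0.94,-0.925,0,0,0,0.67,-0.94,-0.925,0,0,0,0.67,-0.94,-0.925,0,0,0,0.67,-0.94,-0.925,0,0,0,0.67,-0.94,-0.925,0,0,0,0.67,-0.94,-0.925,0,0,0,0.67,-0.94,-0.925,0,0,0,0.67,-0.94,-0.925,0,0,0,0.67,-0.94,-0.925,0,0,0,0.67,-0.94,-0.925,0,0,0,0.67,-0.94,-0.925,0,0,0,0.67,-0.94,-0.925,0,0,0,0.67,-0.94,-0.925,0,0,0,0.67,-0.94,-0.925,0,0,0,0.67,-0.94,-0.925,0,0,0,0.67]
  grip: 1

```text
t: 2.1
tool_pos: [0.5634, -0.0698, 0.3038]
tool_rot: [-1.901, -2.501, -0.0]
contact_force: [-0.6, -0.2, -1.0]
opening: 0.0854
grip_force: 0.0
```

Run:
```python
from h import *
import pickle
o=ctrl.get_obs(); im,d=ctrl.get_image("wrist"); print(o["tool_pos"],o["tool_rot"],o["q"],o["contact_force"],o["wrist_torque"])
cv2.imwrite("pics/w1.png",im); np.save("pics/w1.npy",d); pickle.dump(o,open("pics/w1.pkl","wb"))
```

```text
[ 0.5634 -0.0698  0.3038] [-1.9006 -2.5011 -0.0001] [-0.2545 -0.0833  1.7475  0.0002  1.4776 -0.5257] [-0.5633 -0.2149 -0.9894] [-0.0146 -0.0084  0.0142]
```

View pics/w1.png

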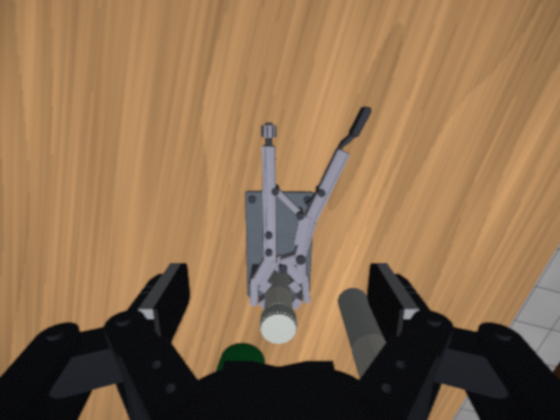

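The wrist view shows the fixed handle at (268,150..255), the screw end at (269,131) and the open moving handle ending in the dark tab at (361,121). The cap is at (278,328), and the plate's left edge lies near u=247. Next I fit the pose from the depth.

Run:
```python
from h import *
import pickle
o=pickle.load(open("pics/w1.pkl","rb")); im=cv2.imread("pics/w1.png"); d=np.load("pics/w1.npy"); C=cloud("wrist",d,o)
reg=np.zeros((420,560),bool); reg[100:350,235:385]=1
cap=reg&(C[...,2]>.12)&(C[...,2]<.135)
def big(M):
    n,l,s,c=cv2.connectedComponentsWithStats(M.astype(np.uint8)); return l==1+np.argmax(s[1:,4])
cap=big(cap); cc=C[cap]; (cx,cy),r=cv2.minEnclosingCircle(cc[:,:2].astype(np.float32)); print("cap",cx,cy,r*2,cc.mean(0))
# fixed handle rows 155..250, u 255..282
M=np.zeros_like(reg); M[152:245,258:282]=1
h=M&(C[...,2]>.06)&(C[...,2]<.08); 
rows=[(v,np.median(C[v][h[v]][:,0]),np.median(C[v][h[v]][:,1]),C[v][h[v]][:,2].mean(),h[v].sum()) for v in range(152,245,8)]
print(np.array(rows))
P=np.array([C[v][h[v]][:,:2].mean(0) for v in range(152,185)])
vx,vy,x0,y0=cv2.fitLine(P.astype(np.float32),cv2.DIST_L2,0,.01,.01).ravel(); print("handle yaw",np.arctan2(vy,vx)%np.pi)
# plate
pl=big(reg&(C[...,2]>.005)&(C[...,2]<.016)); pp=C[pl]; print("plate",cv2.minAreaRect((pp[:,:2]*1000).astype(np.float32)),pp[:,2].mean())
# left edge
E_=[]
for v in range(200,255):
    u=np.where(pl[v])[0]; E_.append(onz("wrist",(u.min()-.5,v),.01,o)[:2])
E_=np.array(E_,np.float32); l=cv2.fitLine(E_,cv2.DIST_HUBER,0,.01,.01).ravel(); print("edge yaw",np.arctan2(l[1],l[0])%np.pi,l[2:])
yaw=np.arctan2(l[1],l[0])%np.pi
for yaw in(yaw,np.arctan2(vy,vx)%np.pi):
  R=np.array([[np.cos(yaw),-np.sin(yaw)],[np.sin(yaw),np.cos(yaw)]]); q=lambda p:R.T@(np.asarray(p)[:2]-[cx,cy])
  print(yaw,"edge y",q(l[2:]),"handle",q([x0,y0]),"screw",q(onz("wrist",(269,124),.066,o)),"tab",q(onz("wrist",(361,121),.076,o)),"corner",q(onz("wrist",(246.5,191.5),.01,o)))
print(np.arctan2(*Rn.from_rotvec(o["tool_rot"]).as_matrix()[[1,0],0]))
```

```text
cap 0.5970520973205566 -0.19091595709323883 0.03681645169854164 [ 0.5966 -0.1887  0.1269]
[[152.       0.5448  -0.0375   0.0735  14.    ]
 [160.       0.5468  -0.045    0.0736  14.    ]
 [168.       0.5489  -0.0526   0.0736  14.    ]
 [176.       0.5515  -0.0605   0.0739  13.    ]
 [184.       0.5535  -0.068    0.0738  13.    ]
 [192.       0.5584  -0.0746   0.0745  19.    ]
 [200.       0.5579  -0.0843   0.0733  13.    ]
 [208.       0.5601  -0.0925   0.074   13.    ]
 [216.       0.5624  -0.101    0.074   13.    ]
 [224.       0.5652  -0.1095   0.0738  12.    ]
 [232.       0.5673  -0.1173   0.075   12.    ]
 [240.       0.57    -0.1276   0.0736  12.    ]]
handle yaw 1.8531199
plate ((559.4234619140625, -169.94891357421875), (22.452741622924805, 149.3618621826172), 14.785006523132324) 0.01063854655922207
edge yaw 1.8091934 [ 0.5399 -0.1384]
1.8091934 edge y [0.0646 0.0431] handle [0.1457 0.014 ] screw [0.1873 0.0148] tab [ 0.1934 -0.0712] corner [0.1033 0.0419]
1.8531199 edge y [0.0664 0.0403] handle [0.1462 0.0075] screw [0.1878 0.0066] tab [ 0.1901 -0.0796] corner [0.1051 0.0373]
1.8419847612068276
```

```bash
cat > go.py <<'E'
from h import *
import sys
YAW=1.829; O=np.array([0.5972,-0.1915])
def stand(o):
    c,s=np.cos(YAW),np.sin(YAW); R=np.array([[c,-s],[s,c]])
    W=Rn.from_rotvec(o["tool_rot"]).as_matrix()
    return np.r_[(R.T@(o["tool_pos"][:2]-O))*1000,o["tool_pos"][2]*1000], np.arctan2(W[1,0],W[0,0])-YAW
def to(x,y,z,a=0):
    o=ctrl.get_obs(); W=Rn.from_rotvec(o["tool_rot"]).as_matrix()
    p=np.r_[O+x/1000*np.array([np.cos(YAW),np.sin(YAW)])+y/1000*np.array([-np.sin(YAW),np.cos(YAW)]),z/1000]
    G=Rn.from_euler("z",YAW+a).as_matrix()@np.diag([1.,-1,-1])
    print("row",np.round(np.r_[W.T@(p-o["tool_pos"])/.6, Rn.from_matrix(W.T@G).as_rotvec()/(np.pi/2)],4))
if __name__=="__main__":
    o=ctrl.get_obs(); print(o["t"],*stand(o),"F",o["contact_force"],"T",o["wrist_torque"],o["opening"],o["grip_force"],"q6",o["q"][5])
    if len(sys.argv)>1: to(*map(float,sys.argv[1:]))
E
python3 go.py 126 -15 113
```

```text
2.15 [126.2238   1.5969 303.9954] 0.013021301565555587 F [-0.4848 -0.7475 -0.371 ] T [ 0.0236  0.028  -0.032 ] 0.08511763878169601 0.0 q6 -0.5257147067918048
row [-0.0007  0.0276  0.3183  0.0001 -0.      0.0083]
```

apply_moves:
  rows: [0,0.0276,0.08,0,0,0.0083,0,0.0276,0.16,0,0,0.0083,0,0.0276,0.22,0,0,0.0083,0,0.0276,0.27,0,0,0.0083,0,0.0276,0.3,0,0,0.0083,0,0.0276,0.318,0,0,0.0083,0,0.0276,0.318,0,0,0.0083,0,0.0276,0.318,0,0,0.0083]

```text
t: 2.95
tool_pos: [0.58, -0.0664, 0.1139]
tool_rot: [1.918, 2.488, 0.0]
contact_force: [-0.4, -0.5, 0.4]
opening: 0.0854
grip_force: 0.0
```

```bash
python3 go.py 126 18 113
python3 - <<'E'
from h import *
im,d=ctrl.get_image("wrist"); cv2.imwrite("pics/w2.png",im)
E
```

```text
2.95 [125.3956 -15.3018 113.8523] -0.001063168372293699 F [-0.37   -0.5473  0.3605] T [-0.0285  0.0029 -0.0642] 0.08543199412127778 0.0 q6 -0.4984348877141911
row [ 0.0009 -0.0555  0.0014  0.0002  0.0002 -0.0007]
```

View pics/w2.png

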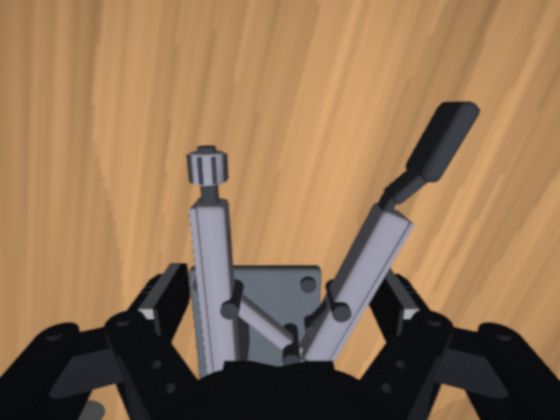

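The handles stand between the open fingers, fixed on the left and moving on the right. I will bring the moving handle over step by step, watching the force.

apply_moves:
  rows: [0.001,-0.005,0,0,0,0,0.001,-0.01,0,0,0,0,0.001,-0.014,0,0,0,0,0.001,-0.018,0,0,0,0,0.001,-0.022,0,0,0,0,0.001,-0.026,0,0,0,0,0.001,-0.026,0,0,0,0]

```text
t: 3.7
tool_pos: [0.567, -0.069, 0.1145]
tool_rot: [1.917, 2.482, 0.011]
contact_force: [11.6, 5.9, -3.4]
opening: 0.0857
grip_force: 6.0
```

```bash
python3 go.py 126 18 113
```

```text
3.7 [126.146   -2.0689 114.5441] -0.002324291259019118 F [11.57    5.945  -3.3852] T [ 0.8923 -1.6767  0.0241] 0.08571183916415483 6.045866031199694 q6 -0.5108933337738965
row [-0.0003 -0.0335  0.0023  0.0057 -0.     -0.0015]
```

apply_moves:
  rows: [0,-0.005,0,0,0,0,0,-0.01,0,0,0,0,0,-0.015,0,0,0,0,0,-0.02,0,0,0,0,0,-0.024,0,0,0,0,0,-0.027,0,0,0,0,0,-0.027,0,0,0,0]

```text
t: 4.4
tool_pos: [0.5479, -0.0743, 0.1126]
tool_rot: [-1.918, -2.486, 0.002]
contact_force: [-0.1, 0.3, -0.2]
opening: 0.0857
grip_force: 0.0
```

```bash
python3 go.py 126 18 113
```

```text
4.4 [125.881   17.7102 112.5787] -0.0018785610264011599 F [-0.1159  0.2559 -0.227 ] T [-0.0223  0.0218  0.0312] 0.08570060202221859 0.0 q6 -0.5251833608988836
row [ 0.0002 -0.0005 -0.0007 -0.0013 -0.0003 -0.0012]
```

apply_moves:
  rows: [0,0.015,0,0,0,0,0,0.0295,0,0,0,0,0,0.0295,-0.06,0,0,0,0,0.0295,-0.12,0,0,0,0,0.0295,-0.19,0,0,0,0,0.0295,-0.24,0,0,0,-0.07,0.0295,-0.24,0,0,0,-0.14,0.0295,-0.24,0,0,0,-0.18,0.0295,-0.24,0,0,0,-0.21,0.0295,-0.24,0,0,0,-0.21,0.0295,-0.24,0,0,0,-0.21,0.0295,-0.24,0,0,0]

```text
t: 5.6
tool_pos: [0.5981, -0.1912, 0.2567]
tool_rot: [-1.919, -2.486, -0.0]
contact_force: [0.3, -0.1, -0.5]
opening: 0.0857
grip_force: 0.0
```

```bash
python3 - <<'E'
from h import *
o=ctrl.get_obs(); im,d=ctrl.get_image("wrist"); C=cloud("wrist",d,o)
cv2.imwrite("pics/w3.png",im)
M=((C[...,2]>.12)&(C[...,2]<.135)).astype(np.uint8)
n,l,s,c=cv2.connectedComponentsWithStats(M)
for i in range(1,n):
    if s[i,4]>300:
        print(s[i],c[i]); t,_=cv2.findContours((l==i).astype(np.uint8),0,2); e=cv2.fitEllipse(t[0]); print(e, onz("wrist",e[0],.127,o))
E
python3 go.py 0 0 172
```

```text
[ 250  198   52   51 1983] [275.5482 223.0731]
((275.52166748046875, 223.08448791503906), (48.73495101928711, 50.27663803100586), 89.04828643798828) [ 0.596  -0.1902  0.127 ]
[394 262  46  16 390] [414.8026 269.1974]
((415.32562255859375, 269.4202575683594), (13.117085456848145, 43.30001449584961), 89.42131042480469) [ 0.7039 -0.1994  0.127 ]
5.65 [  0.5504  -1.0239 256.7673] -0.0010729434137395355 F [ 0.263  -0.3683 -0.2329] T [-0.0426 -0.0063  0.0046] 0.08536602441805813 0.0 q6 -0.6845260009892228
row [-0.0011 -0.0016  0.1413 -0.0003 -0.0006 -0.0007]
```

View pics/w3.png

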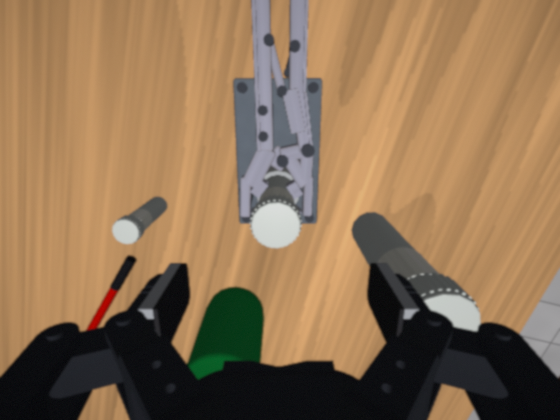

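The pliers are locked: the two handles lie parallel at (265..300, 0..60). The cap is at (275,223). Next I descend on it.

apply_moves:
  rows: [0.0016,-0.0034,0.05,0,0,0,0.0016,-0.0034,0.1,0,0,0,0.0016,-0.0034,0.13,0,0,0,0.0016,-0.0034,0.1445,0,0,0,0.0016,-0.0034,0.1445,0,0,0,0.0016,-0.0034,0.1445,0,0,0]

```text
t: 6.25
tool_pos: [0.5964, -0.1908, 0.1716]
tool_rot: [1.917, 2.487, 0.001]
contact_force: [1.0, -0.4, 0.3]
opening: 0.0854
grip_force: 0.0
```

```bash
python3 go.py 1.5 1 170
```

```text
6.25 [  0.9023   0.6219 171.5845] -0.0009162754719844735 F [ 1.0389 -0.3804  0.2878] T [ 0.0145 -0.0326  0.0032] 0.08536749360709377 0.0 q6 -0.6857106984347476
row [ 0.001  -0.0006  0.0026  0.0008  0.0006 -0.0006]
```

apply_moves:
  rows: [0,0,0,0,0,0,0,0,0,0,0,0,0,0,0,0,0,0,0,0,0,0,0,0,0,0,0,0,0,0,0,0,0,0,0,0,0,0,0,0,0,0,0,0,0,0,0,0,0,0,0,0,0,0,0,0,0,0,0,0]
  grip: 0.3
  grip_force: 40

```text
t: 7.25
tool_pos: [0.5961, -0.1913, 0.1713]
tool_rot: [1.918, 2.487, 0.0]
contact_force: [-1.1, 0.9, 5.9]
opening: 0.0336
grip_force: 40.3
```

```bash
python3 go.py 1.5 1 170
```

```text
7.25 [  0.4799   1.0168 171.2785] -0.0016798492120144726 F [-1.1257  0.8804  5.8701] T [ 0.0506  0.2662 -0.0578] 0.03361719547510683 40.3192001581192 q6 -0.6857739894035635
row [ 0.0017  0.      0.0021  0.0004  0.0005 -0.0011]
```

apply_moves:
  rows: [0,0,0,0,0,0.03,0,0,0,0,0,0.06,0,0,0,0,0,0.09,0,0,0,0,0,0.12,0,0,0,0,0,0.15,0,0,0,0,0,0.15,0,0,0,0,0,0.15]

```text
t: 7.95
tool_pos: [0.5962, -0.1913, 0.1713]
tool_rot: [2.197, 2.244, 0.001]
contact_force: [-1.0, 0.8, 5.5]
opening: 0.0339
grip_force: 40.2
```

```bash
python3 go.py
```

```text
7.95 [  0.4848   0.8603 171.2644] -0.2370005114949405 F [-0.9648  0.7517  5.5308] T [ 0.0701  0.1721 -0.0109] 0.033933084837914525 40.24271070957184 q6 -0.4504463165896009
```

apply_moves:
  rows: [0,0,0,0,0,0.02,0,0,0,0,0,0.04,0,0,0,0,0,0.065,0,0,0,0,0,0.065,0,0,0,0,0,0.065]

```text
t: 8.45
tool_pos: [0.5963, -0.1913, 0.1713]
tool_rot: [2.308, 2.129, 0.001]
contact_force: [-0.6, -0.4, 5.4]
opening: 0.0336
grip_force: 40.2
```

```bash
python3 go.py
```

```text
8.45 [  0.4385   0.8081 171.2715] -0.3390465904770421 F [-0.5671 -0.4296  5.372 ] T [ 0.0853  0.1389 -0.0567] 0.033573119155687954 40.20996451377869 q6 -0.34846848591286117
```

apply_moves:
  rows: [0,0,0,0,0,0.02,0,0,0,0,0,0.04,0,0,0,0,0,0.05,0,0,0,0,0,0.05,0,0,0,0,0,0.05]

```text
t: 8.95
tool_pos: [0.5963, -0.1913, 0.1713]
tool_rot: [2.39, 2.037, 0.002]
contact_force: [0.5, 0.6, 5.2]
opening: 0.0334
grip_force: 40.2
```

```bash
python3 go.py
```

```text
8.95 [  0.4309   0.7784 171.255 ] -0.4175410779139028 F [0.4506 0.6069 5.2331] T [ 0.0606  0.0689 -0.0111] 0.03335159028502737 40.21500885486603 q6 -0.26998263883654783
```

```bash
cat > tq.py <<'E'
from go import *
T=[];E=[]
for i in range(6):
    ctrl.get_image("top"); o=ctrl.get_obs(); T.append(o["wrist_torque"]); E.append(o["effort"][5])
print(o["t"],*stand(o),"T",np.mean(T,0),"sd",np.std(T,0)[2],"e6",np.mean(E),"op",o["opening"],"F",o["contact_force"])
E
python3 tq.py
```

```text
9.25 [  0.4231   0.7766 171.2427] -0.41755170744207826 T [ 0.0855  0.061  -0.0298] sd 0.01585471027679057 e6 -0.02657332079252228 op 0.033847649508257964 F [0.6628 1.1065 5.011 ]
```

apply_moves:
  rows: [0,0,0,0,0,0.02,0,0,0,0,0,0.04,0,0,0,0,0,0.05,0,0,0,0,0,0.05]

```text
t: 9.65
tool_pos: [0.5964, -0.1913, 0.1713]
tool_rot: [2.468, 1.941, 0.002]
contact_force: [0.4, 0.1, 5.0]
opening: 0.0337
grip_force: 40.2
```

```bash
python3 tq.py
```

```text
9.95 [  0.4138   0.7258 171.2598] -0.49599610453707643 T [0.0791 0.0008 0.0094] sd 0.018834760214076943 e6 -0.002791944789350964 op 0.033823628691579045 F [ 0.1026 -0.7915  5.2069]
```

apply_moves:
  rows: [0,0,0,0,0,0.02,0,0,0,0,0,0.04,0,0,0,0,0,0.05,0,0,0,0,0,0.05]

```text
t: 10.35
tool_pos: [0.5964, -0.1913, 0.1713]
tool_rot: [2.542, 1.843, 0.002]
contact_force: [1.2, 0.8, 6.1]
opening: 0.0341
grip_force: 40.2
```

```bash
python3 tq.py
```

```text
10.65 [  0.3645   0.6844 171.2843] -0.5744177864480566 T [ 0.0533 -0.043   0.0204] sd 0.03103857766116749 e6 0.03152103192405775 op 0.03377005270347271 F [0.9282 0.1141 6.0193]
```

apply_moves:
  rows: [0,0,0,0,0,0.02,0,0,0,0,0,0.04,0,0,0,0,0,0.05,0,0,0,0,0,0.05]

```text
t: 11.05
tool_pos: [0.5965, -0.1914, 0.1713]
tool_rot: [2.612, 1.742, 0.002]
contact_force: [0.1, 0.1, 4.3]
opening: 0.0339
grip_force: 40.2
```

```bash
python3 tq.py
```

```text
11.35 [  0.3253   0.6402 171.2818] -0.6528415743421463 T [ 0.0329 -0.0629  0.0621] sd 0.01755938259236604 e6 0.07231966825202107 op 0.03381422454408776 F [0.9482 0.4026 5.3255]
```

apply_moves:
  rows: [0,0,0,0,0,0.02,0,0,0,0,0,0.04,0,0,0,0,0,0.04]

```text
t: 11.65
tool_pos: [0.5965, -0.1914, 0.1713]
tool_rot: [2.666, 1.659, 0.002]
contact_force: [0.5, -0.7, 5.4]
opening: 0.0345
grip_force: 40.2
```

```bash
python3 tq.py
```

```text
11.95 [  0.3049   0.6424 171.25  ] -0.7152374423162919 T [ 0.0052 -0.1215  0.0986] sd 0.031565422041988395 e6 0.11077582486905158 op 0.03371708815894104 F [1.356  0.0245 5.0323]
```

apply_moves:
  rows: [0,0,0,0,0,0.02,0,0,0,0,0,0.04,0,0,0,0,0,0.05,0,0,0,0,0,0.05]

```text
t: 12.35
tool_pos: [0.5965, -0.1914, 0.1713]
tool_rot: [2.728, 1.553, 0.002]
contact_force: [0.9, -0.2, 5.5]
opening: 0.0339
grip_force: 40.2
```

```bash
python3 tq.py
```

```text
12.65 [  0.2149   0.6172 171.2976] -0.7936860819161484 T [ 0.0008 -0.165   0.1629] sd 0.02929235513424555 e6 0.15518591040745378 op 0.033871068703034427 F [0.939  0.0396 4.6182]
```

apply_moves:
  rows: [0,0,0,0,0,0.02,0,0,0,0,0,0.04,0,0,0,0,0,0.05,0,0,0,0,0,0.05]

```text
t: 13.05
tool_pos: [0.5966, -0.1915, 0.1713]
tool_rot: [2.787, 1.445, 0.003]
contact_force: [2.1, -0.4, 4.8]
opening: 0.0339
grip_force: 40.2
```

```bash
python3 tq.py
```

```text
13.35 [  0.1838   0.6312 171.2572] -0.8723088250129823 T [-0.0527 -0.2411  0.1993] sd 0.029796671655528628 e6 0.20503940293565392 op 0.03373022113139087 F [ 1.858  -1.085   5.0469]
```

apply_moves:
  rows: [0,0,0,0,0,0.01,0,0,0,0,0,0.02,0,0,0,0,0,0.02,0,0,0,0,0,0.02]

```text
t: 13.75
tool_pos: [0.5965, -0.1915, 0.1713]
tool_rot: [2.809, 1.401, 0.003]
contact_force: [1.8, -0.5, 4.9]
opening: 0.0335
grip_force: 40.2
```

```bash
python3 tq.py
```

```text
14.05 [  0.194    0.6181 171.2674] -0.9035964357078937 T [-0.0506 -0.2402  0.2147] sd 0.02568456684499892 e6 0.22318862611427903 op 0.03387666338617591 F [ 1.0588 -0.025   5.7505]
```

apply_moves:
  rows: [0,0,0,0,0,0,0,0,0,0,0,0,0,0,0,0,0,0,0,0,0,0,0,0,0,0,0,0,0,0,0,0,0,0,0,0,0,0,-0.06,0,0,0,0,0,-0.14,0,0,0,0,0,-0.14,0,0,0,0,0,-0.14,0,0,0]
  grip: 1

```text
t: 15.05
tool_pos: [0.5967, -0.1915, 0.257]
tool_rot: [2.809, 1.399, 0.004]
contact_force: [-0.2, 0.4, -1.5]
opening: 0.0853
grip_force: 0.0
```

```bash
python3 go.py 206 6 250
python3 - <<'E'
from h import *
im,d=ctrl.get_image("wrist"); cv2.imwrite("pics/w4.png",im)
E
```

```text
15.05 [  0.1504   0.4983 256.979 ] -0.9048423070964573 F [-0.2145  0.4047 -1.5127] T [ 0.0041  0.0222 -0.0107] 0.08525444831623227 0.0 q6 0.21742483381427571
row [ 0.2047 -0.2755  0.0106  0.0029  0.0007 -0.576 ]
```

View pics/w4.png

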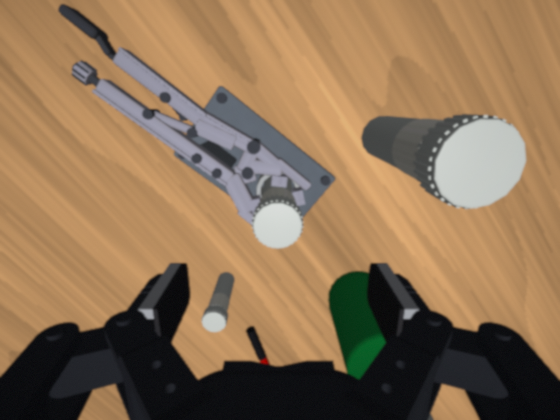

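Still locked, with the cap in place at (278,225), the tab at (84,22) and the screw end at (83,72). Next I move above the gap beside the tab with the fingers shut.

apply_moves:
  rows: [0.03,-0.04,0,0,0,-0.09,0.07,-0.09,0,0,0,-0.18,0.1,-0.14,0,0,0,-0.27,0.14,-0.19,0,0,0,-0.36,0.17,-0.23,0,0,0,-0.45,0.2047,-0.2755,0,0,0,-0.54,0.2047,-0.2755,0,0,0,-0.576,0.2047,-0.2755,0,0,0,-0.576,0.2047,-0.2755,0,0,0,-0.576,0.2047,-0.2755,0,0,0,-0.576]
  grip: 0

```text
t: 16.1
tool_pos: [0.5377, 0.006, 0.2536]
tool_rot: [-1.919, -2.486, 0.001]
contact_force: [0.1, -0.4, 1.0]
opening: -0.0001
grip_force: 0.0
```

```bash
python3 go.py 206 6 130
python3 - <<'E'
from go import *
print(ctrl.tip_extent)
o=ctrl.get_obs(); im,d=ctrl.get_image("wrist"); cv2.imwrite("pics/w5.png",im); C=cloud("wrist",d,o)
c,s=np.cos(YAW),np.sin(YAW); S=(C[...,:2]-O)@np.array([[c,-s],[s,c]])*1000
M=((C[...,2]>.06)&(C[...,2]<.085)).astype(np.uint8)
hsv=cv2.cvtColor(im,cv2.COLOR_BGR2HSV)
for lo,hi in((160,175),(175,186),(190,212)):
    k=(M>0)&(S[...,0]>lo)&(S[...,0]<hi)&(abs(S[...,1])<50)
    n,l,st,ce=cv2.connectedComponentsWithStats(k.astype(np.uint8))
    for i in range(1,n):
        if st[i,4]>30: print(lo,ce[i],"y",np.percentile(S[l==i][:,1],[2,50,98]),"x",np.percentile(S[l==i][:,0],[2,98]),C[l==i][:,2].mean())
E
```

```text
16.1 [206.1187   7.0759 253.5802] -0.0019276952515516754 F [ 0.0746 -0.384   0.9768] T [-0.008  -0.034  -0.0308] -0.00014119963717504163 0.0 q6 -0.383534050984642
row [-0.0003  0.0021  0.206  -0.0008 -0.0003 -0.0012]
0.0726
160 [303.6121 245.1402] y [-22.0608 -15.1732  -9.8251] x [160.4943 174.2734] 0.07163789408354099
160 [273.2983 243.1547] y [ 5.6094 11.855  17.8134] x [163.1435 173.9657] 0.07101057122806508
175 [273.1111 229.6082] y [ 4.7124 11.7324 19.0052] x [176.4624 185.8594] 0.07205976140460749
175 [303.6452 230.8925] y [-20.4376 -14.9594 -11.6266] x [175.26   185.8306] 0.07194083645319631
190 [307.7955 208.6208] y [-22.3914 -17.9073 -14.6856] x [190.4194 211.7126] 0.07471393191547737
```

View pics/w5.png

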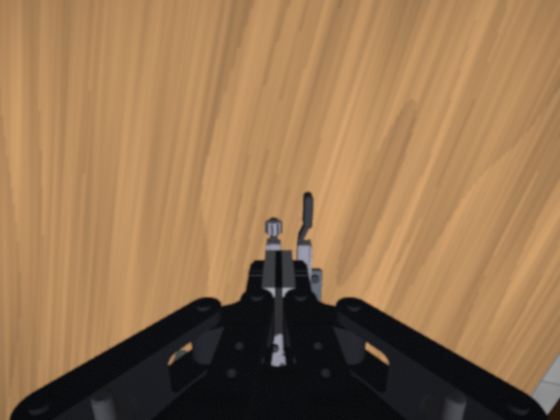

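The view shows the tab at (308,209), stand y -17.5 mm, with the gap beside it clear of the screw end at (273,228). I descend there.

apply_moves:
  rows: [0,0.001,0.05,0,0,0,0,0.001,0.11,0,0,0,0,0.001,0.16,0,0,0,0,0.001,0.19,0,0,0,0,0.001,0.206,0,0,0,0,0.001,0.206,0,0,0,0,0.001,0.206,0,0,0]

```text
t: 16.85
tool_pos: [0.5392, 0.0064, 0.1317]
tool_rot: [1.917, 2.487, 0.001]
contact_force: [0.3, 0.1, 0.4]
opening: 0.0003
grip_force: 0.0
```

```bash
python3 go.py 206 -12 130
```

```text
16.85 [206.1267   5.5942 131.7446] -0.000607753978420611 F [0.2802 0.133  0.4009] T [-0.0455  0.0355  0.0105] 0.00030145862298883706 0.0 q6 -0.38382183057102903
row [-0.0002  0.0293  0.0029  0.0008  0.0004 -0.0004]
```

apply_moves:
  rows: [0,0.005,0,0,0,0,0,0.009,0,0,0,0,0,0.013,0,0,0,0,0,0.017,0,0,0,0,0,0.021,0,0,0,0,0,0.025,0,0,0,0,0,0.028,0,0,0,0,0,0.031,0,0,0,0,0,0.034,0,0,0,0,0,0.037,0,0,0,0,0,0.04,0,0,0,0,0,0.04,0,0,0]

```text
validation failed for argument at $.ro...
```

```bash
python3 go.py 206 -12 130
python3 - <<'E'
from h import *
im,d=ctrl.get_image("wrist"); cv2.imwrite("pics/w6.png",im)
E
```

```text
16.85 [206.1267   5.5942 131.7446] -0.000607753978420611 F [0.2802 0.133  0.4009] T [-0.0455  0.0355  0.0105] 0.00030145862298883706 0.0 q6 -0.38382183057102903
row [-0.0002  0.0293  0.0029  0.0008  0.0004 -0.0004]
```

View pics/w6.png

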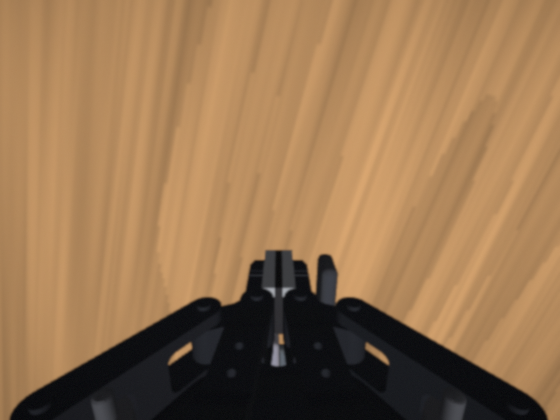

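The move call was refused, so nothing moved. The picture shows the shut fingers just left of the tab at (326,278). I send it again.

apply_moves:
  rows: [0,0.005,0,0,0,0,0,0.01,0,0,0,0,0,0.014,0,0,0,0,0,0.018,0,0,0,0,0,0.022,0,0,0,0,0,0.026,0,0,0,0,0,0.03,0,0,0,0,0,0.034,0,0,0,0,0,0.038,0,0,0,0,0,0.038,0,0,0,0]

```text
t: 17.9
tool_pos: [0.5606, 0.0125, 0.1306]
tool_rot: [-1.917, -2.489, 0.0]
contact_force: [-0.9, -1.6, -0.4]
opening: 0.0003
grip_force: 0.8
```

```bash
python3 go.py 206 -12 130
```

```text
17.9 [206.6184 -16.7058 130.6136] -8.640687706784611e-05 F [-0.913  -1.6419 -0.4073] T [-0.1762  0.2581 -0.0445] 0.0002860143806897724 0.7642874820157886 q6 -0.36852160875946416
row [-0.001  -0.0078  0.001  -0.0001 -0.0001 -0.0001]
```

apply_moves:
  rows: [0,0.004,0,0,0,0,0,0.008,0,0,0,0,0,0.012,0,0,0,0,0,0.016,0,0,0,0,0,0.016,0,0,0,0,0,0.016,0,0,0,0]

```text
t: 18.5
tool_pos: [0.5699, 0.0151, 0.1309]
tool_rot: [1.917, 2.489, 0.001]
contact_force: [-1.2, -0.6, -0.2]
opening: -0.0001
grip_force: 0.4
```

```bash
python3 go.py 206 -12 250
python3 - <<'E'
from h import *
im,d=ctrl.get_image("top"); C=cloud("top",d)
cv2.imwrite("pics/t7.png",im)
E
```

```text
18.5 [206.7158 -26.3889 130.8702] -1.4547143720511357e-05 F [-1.2095 -0.5938 -0.1727] T [-0.0332  0.1338 -0.006 ] -5.461818597792494e-05 0.38209605518204626 q6 -0.36247262555720816
row [-0.0011 -0.0239 -0.1986  0.0002 -0.0001 -0.    ]
```

apply_moves:
  rows: [0,0.004,0,0,0,0,0,0.008,0,0,0,0,0,0.012,0,0,0,0,0,0.014,0,0,0,0,0,0.014,0,0,0,0,0,0.014,0,0,0,0]

```text
t: 19.15
tool_pos: [0.578, 0.0171, 0.1308]
tool_rot: [1.917, 2.489, 0.0]
contact_force: [1.4, -0.2, -0.1]
opening: 0.0002
grip_force: 0.0
```

```bash
python3 go.py 206 -12 250
```

```text
19.15 [206.6159 -34.6605 130.8124] -6.715366372311848e-05 F [ 1.3947 -0.2157 -0.0542] T [-0.0636 -0.0079  0.0098] 0.00018754771460834855 0.0 q6 -0.3572353236336023
row [-0.001  -0.0378 -0.1986  0.     -0.     -0.    ]
```

apply_moves:
  rows: [0,-0.02,0,0,0,0,0,-0.04,0,0,0,0,0,-0.06,-0.05,0,0,0,0,-0.06,-0.11,0,0,0,0,-0.06,-0.17,0,0,0,0,-0.06,-0.23,0,0,0,-0.04,-0.06,-0.28,0,0,0,-0.1,-0.06,-0.28,0,0,0,-0.13,-0.06,-0.28,0,0,0,-0.13,-0.06,-0.28,0,0,0,-0.13,-0.06,-0.28,0,0,0,-0.13,-0.06,-0.28,0,0,0]

```text
t: 20.35
tool_pos: [0.5622, -0.0667, 0.2976]
tool_rot: [-1.915, -2.488, 0.001]
contact_force: [0.5, 0.4, 0.1]
opening: -0.0
grip_force: 0.0
```

```bash
python3 go.py
python3 - <<'E'
from go import *
o=ctrl.get_obs(); im,d=ctrl.get_image("wrist"); cv2.imwrite("pics/w8.png",im); C=cloud("wrist",d,o)
c,s=np.cos(YAW),np.sin(YAW); S=(C[...,:2]-O)@np.array([[c,-s],[s,c]])*1000
k=(C[...,2]>.055)&(C[...,2]<.085)&(S[...,0]>185)&(S[...,0]<225)&(S[...,1]<0)&(S[...,1]>-110); print("tab/end",k.sum(),np.median(S[k],0))
k=(C[...,2]>.12)&(C[...,2]<.135)&(abs(S[...,0])<40)&(abs(S[...,1])<40); print("cap",(S[k].min(0)+S[k].max(0))/2,C[k][:,2].mean())
E
```

```text
20.35 [129.6266   1.9497 297.594 ] 0.0005176191321756285 F [0.4736 0.4293 0.0976] T [ 0.0122 -0.0192  0.0089] -6.03950413834965e-06 0.0 q6 -0.5083966056995732
tab/end 298 [195.4259 -75.7831]
cap [-7.2679  1.7402] 0.1277091585495258
```

View pics/w8.png

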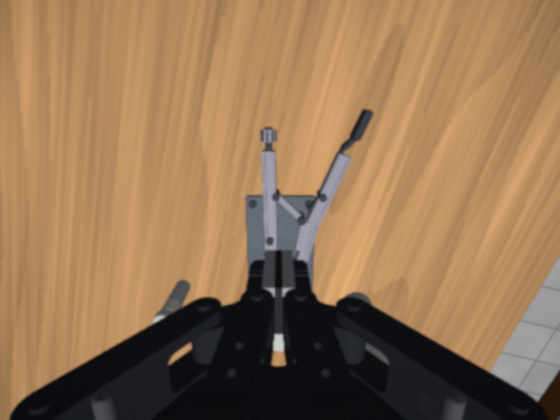

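The pliers are fully open, with the tab at (363,124) as at the start. I check numerically from the top camera that the tube is upright, then hand in.

Run:
```python
from h import *
for n in("scene","top"):
    im,d=ctrl.get_image(n); C=cloud(n,d)
    k=(C[...,2]>.115)&(C[...,2]<.135)&(np.hypot(C[...,0]-.597,C[...,1]+.193)<.035); print(n,k.sum(),C[k].mean(0) if k.any() else None)
    d0=np.load(f"pics/{n}0.npy"); C0=cloud(n,d0)
    k=(C0[...,2]>.115)&(C0[...,2]<.135)&(np.hypot(C0[...,0]-.597,C0[...,1]+.193)<.035); print("before",k.sum(),C0[k].mean(0))
print(ctrl.get_obs()["contact_force"])
```

```text
scene 246 [ 0.6028 -0.1919  0.1255]
before 251 [ 0.6029 -0.1917  0.1254]
top 111 [ 0.5937 -0.1985  0.1265]
before 158 [ 0.5962 -0.1942  0.1266]
[-0.0232  0.0134  0.427 ]
```

The scene view has the cap within 0.2 mm of its starting position, so the tube is upright. The top view is partly hidden by the arm. Handing in.

```bash
python3 -c "
from station import ctrl
print(ctrl.finish_job())"
```

```text
the job is handed in; nothing more can be done
None
```

The job is handed in with no verdict returned: the pliers locked on the tube, the cap was tightened to about 0.21 N m, and the lever pull sprang the pliers fully open, leaving the tube upright in its cup.

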